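# Draw a plug gauge to its groove

### The arm

A 6-joint arm with a two-finger parallel gripper is mounted at the origin on a cart in front of the work surface, level with it; the furniture and walls round the work are solid. World frame = base frame: x ahead of the robot, y to its left, z up, the work surface at z = 0. Lengths are in m, angles in rad, forces in N, time in s.
With the tool pointing down it reaches from about 0.35 to 0.85 m from the base axis. Payload 8.1 kg.
Tool frame: the origin (TCP) lies midway between the tips of the shut fingers; the grasp point (between the pads) lies 19 mm behind it (robot.grip_point_offset is the distance from the TCP to the grasp point, in m); z points along the fingers, y is the line along which they close (so a half turn about z gives the same grasp; the last joint's range is limited). The gripper opens to 93 mm and grips with 3 to 60 N. Pads are 15 mm wide; open, the fingers measure 128 mm over their backs; the gripper's body (75 mm by 188 mm) begins 65 mm behind the grasp point.
Start: joints at [-1.229, 0.13, 1.488, -0, 1.523, -0.085], TCP at [0.248, -0.546, 0.219] pointing down, gripper open.
Joint ranges: [-2.96, 2.96], [-0.89, 2.26], [0.02, 2.5], [-1.34, 4.48], [0, 2.73], [-2.66, 2.66]. Speed limits (rad/s): [2.39, 2.39, 2.79, 3.14, 3.14, 3.14].

### API

Orientations are given as a rotation vector (axis times angle).
In Python, from plant import robot, read_camera, job gives the robot as it stands.
- The arm moves only by the shell command python3 -m inch 'ROWS' [FORCE]. ROWS is JSON, one flat list of numbers, 5 for each row, row after row: the shift along the world's x, y, z in mm, then the turn about the world's z in degrees, then the opening in per cent of the stroke, from 0 (shut) to 100 (fully open). In form: [dx, dy, dz, yaw, hand, dx, dy, dz, yaw, hand, ...]. A call has 1 to 10 rows; each row is the pose to reach, as a shift and turn from the pose commanded when the call began; what a row does not reach only later rows make up. A row lasts 1/12 s, in which the tool goes at most 41.7 mm and 7.16 degrees, less where a joint would pass 70% of its speed; a pose out of reach is approached as far as the arm can. A call with a gripper value outside its range is refused whole. The fingers move at their own pace and stop on an object; FORCE is the grip in N (left out, the last holds). Time passes only in rows, so rows that repeat a pose let the fingers close. It gives the time, the measured TCP pose, the force, the opening and the grip force at its end, in the units of the state.
- robot.read_state(): the state, without advancing time (a new reading comes with each control period).
- read_camera(name): name is "scene" or "top" or "wrist"; returns a dict with "image" (480x640x3 uint8, blue, green, red), "K" (3x3 intrinsics, pixels), "extrinsics" (4x4, takes a point from world to camera coordinates); the wrist camera has in their place "mount" (4x4, takes a point from camera to tool coordinates, whose origin is the TCP and whose axes are the flange's). Camera axes: x right, y down, z forward; pixel columns grow to the right and rows downward; lengths in m; the calibration is good to about 2 mm. A picture is of the moment at which its call begins: read the wrist's pose just before it. There is no depth.
- job.close_job(): hands the job in; it is judged then, once.
The state is a dict: "t": time; "q": joint angles; "dq": joint speeds; "joint_torque": joint torques, N m; "tool_pos": TCP position; "orientation": TCP orientation; "force": force on the tool from outside, world axes, zero at the start; "wrist_torque": the same for the moment, N m; "opening": finger opening in m; "gripper_force": force on a finger pad.
Only numpy, scipy, OpenCV 4.12 (cv2) and the standard library are available. Lean on these libraries where they do the work, as an engineer would, in place of code of your own. Each camera call takes 0.05 s, during which the arm holds its last target. There are 200 camera calls.

### The job

Two plug gauges are seated in the sloping bores of the loose bore block. Grip the gauge with the straight round handle and pull it straight out along its bore until its whole dark groove has just come out above the block's face, with the lower end still in the bore, and finish while holding it still there so that it can be read. Do not shift or lift the block, and leave the ball-headed gauge seated.

Things in the scene. Friction and masses are not known exactly. Their poses are not given: they have to be found in the camera images.
- block_base: Base of the bore block, loose on the table, about 3.4 kg with its head: dark steel slab 150 (x) x 190 (y) x 12 mm with two upright cheeks (12 mm thick, up to 84 mm high) at y = +-83 mm. Origin: centre of its underside; z up.
- bore_head: Aluminium head fixed in the base, 70 x 152 x 75 mm, leaning 28 degrees: its top face and bores look up and to the base's -x side (towards the robot). Origin: centre of its underside; z up along the bores. In the top face (z = 75 mm) are two blind bores, 19 mm wide, 72 deep, at x = 0, y = +45 and -45 mm, each holding a gauge (which in which varies).
- plug_gauge: Steel gauge with straight ringed handle, 0.2 kg, 1 mm play in its bore; slides back if let go. Origin: on its axis at the shoulder's underside (on the head's face at the start); z from shank to handle. Shoulder 28 mm wide to z = 6 mm; handle 22 mm wide, z = 6 to 68; shank 18 mm wide, to z = -70; dark groove z = -41 to -45, wholly in view once drawn out 45 mm.
- ball_gauge: The other steel gauge, to be left seated: same shank, groove and shoulder, but a short neck and a 30 mm ball centred at z = 30 mm. Origin and axes as for the first.

How it is judged:
By the outcome, as a careful person would: the job done as asked, in the order asked, and still so for the second after the job is handed in, while the arm keeps its last pose, push and grip.
It also fails if it takes over 35 s, if anything falls off the work surface, if the arm or the gripper's body presses on something with over 40 N, if the wrist force passes 120 N, or if a joint passes its speed limit or range.

## Working session

There is one attempt and no reset: what is moved stays moved. The work goes in short steps, Python scripts to look and compute and a shell command to move; the robot and the scene stay as the last step left them, time stands still between calls to the robot, and variables do not carry over. Pictures are saved under pics/ and viewed, at most 10 in all, crops included, and the job is handed in when it is done.

```bash
mkdir -p pics; ls; python3 - <<'E'
from plant import robot, read_camera, job
import cv2
for n in ["scene","top"]:
    c=read_camera(n); cv2.imwrite(f"pics/{n}0.png",c["image"]); print(n,c["K"].tolist(),c["extrinsics"].round(4).tolist())
s=robot.read_state(); print(s, robot.grip_point_offset)
print(read_camera("wrist")["mount"].round(4).tolist())
E
```

```text
pics
scene [[499.9823806983095, 0.0, 321.35380229445775], [0.0, 499.9823806983095, 234.8135978092307], [0.0, 0.0, 1.0]] [[-0.9643, -0.2646, 0.0071, 0.4834], [-0.1805, 0.6379, -0.7487, 0.2134], [0.1935, -0.7232, -0.6629, 0.7018], [0.0, 0.0, 0.0, 1.0]]
top [[566.6989833426087, 0.0, 320.3974973543119], [0.0, 566.6989833426087, 240.5415232531303], [0.0, 0.0, 1.0]] [[-0.0048, -1.0, 0.0073, -0.1336], [-0.9806, 0.0032, -0.1961, 0.5627], [0.196, -0.0081, -0.9806, 0.8362], [0.0, 0.0, 0.0, 1.0]]
{'t': 0.1, 'q': array([-1.22937236e+00,  1.31066061e-01,  1.48913499e+00,  3.27259235e-05,
        1.52301194e+00, -8.53996383e-02]), 'dq': array([ 9.96752385e-06, -9.93724340e-04, -2.78363646e-03, -2.80734746e-04,
       -2.52672225e-04,  1.00822404e-03]), 'joint_torque': array([ 2.04055446e-03, -5.61341035e+01, -4.93095124e+01,  7.71248178e-02,
        2.91421416e-02, -5.42419127e-05]), 'tool_pos': array([ 0.24825285, -0.54568439,  0.21772348]), 'orientation': array([-3.06874829e+00, -6.65031583e-01,  2.73866107e-04]), 'force': array([ 0.11314481, -0.29594727, -0.03202073]), 'wrist_torque': array([-0.04914663, -0.00100914, -0.0382521 ]), 'gripper_force': 0.0, 'opening': 0.09300042546717756} 0.0188
[[-0.0006, -0.9671, -0.2544, 0.0709], [1.0, -0.0006, -0.0001, 0.0006], [-0.0, -0.2544, 0.9671, -0.1651], [0.0, 0.0, 0.0, 1.0]]
```

View pics/scene0.png

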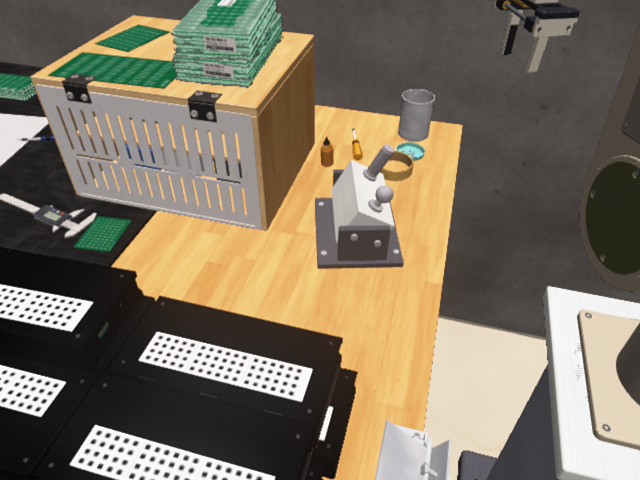

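View pics/top0.png

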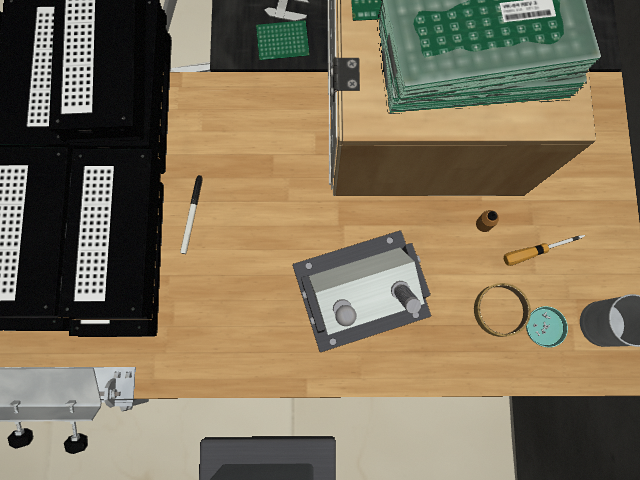

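The scene view shows the block at about (360,225), with the straight handle at (380,160) and the ball at (384,194). The top view shows the handle at (405,297) and the ball at (345,312). I'll enlarge both for measuring.

```bash
python3 - <<'E'
import cv2,numpy as np
t=cv2.imread("pics/top0.png")[220:360,285:440]; s=cv2.imread("pics/scene0.png")[135:275,310:410]
t=cv2.resize(t,None,fx=3,fy=4,interpolation=cv2.INTER_CUBIC) if 0 else cv2.resize(t,None,fx=3,fy=3,interpolation=cv2.INTER_CUBIC)
s=cv2.resize(s,None,fx=3,fy=3,interpolation=cv2.INTER_CUBIC)
cv2.imwrite("pics/crop1.png",np.hstack([t,s]))
print(t.shape,s.shape)
E
```

```text
(420, 465, 3) (420, 300, 3)
```

View pics/crop1.png

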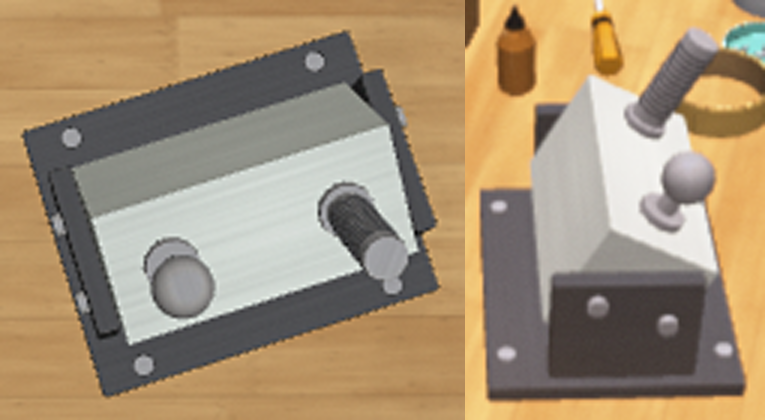

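The crop shows, in crop pixels, the handle's top end at (386,258) in the top view and (237,42) in the scene view. The shoulder is at (345,206) and (182,120), and the ball at (182,286) and (225,177). I'll triangulate these.

```bash
cat > h.py <<'E'
import numpy as np, cv2
from scipy.spatial.transform import Rotation as R
def ray(uv,K,E):
    E=np.array(E); d=E[:3,:3].T@np.linalg.solve(K,[*uv,1]); return -E[:3,:3].T@E[:3,3], d/np.linalg.norm(d)
def plane(uv,K,E,z):
    o,d=ray(uv,K,E); return o+d*(z-o[2])/d[2]
def meet(*rays):
    A=sum(np.eye(3)-np.outer(d,d) for o,d in rays); b=sum((np.eye(3)-np.outer(d,d))@o for o,d in rays)
    p=np.linalg.solve(A,b); return p,[np.linalg.norm(np.cross(p-o,d)) for o,d in rays]
def wristE(c,s):
    T=np.eye(4);T[:3,:3]=R.from_rotvec(s["orientation"]).as_matrix();T[:3,3]=s["tool_pos"]
    return np.linalg.inv(T@c["mount"])
E
python3 - <<'E'
from h import *
from plant import robot, read_camera
t=read_camera("top"); s=read_camera("scene")
P=lambda c,u,v,x0,y0:ray((x0+u/3-.33,y0+v/3-.33),c["K"],c["extrinsics"])
pts={}
for n,a,b in [("htop",(386,258),(237,42)),("shoulder",(345,206),(182,120)),("ball",(182,286),(225,177))]:
    pts[n],e=meet(P(t,*a,285,220),P(s,*b,310,135)); print(n,pts[n].round(4),np.round(e,4))
a=pts["htop"]-pts["shoulder"]; print("axis",a/np.linalg.norm(a),np.linalg.norm(a))
c=[plane((285+u/3-.33,220+v/3-.33),t["K"],t["extrinsics"],.012) for u,v in [(23,132),(348,32),(438,288),(107,396)]]
for i in range(4): 
    d=c[i]-c[i-1]; print(c[i].round(4),np.linalg.norm(d).round(4),np.degrees(np.arctan2(d[1],d[0])).round(1))
M=R.from_rotvec(robot.read_state()["orientation"]).as_matrix(); print(M.round(3), "tool y ang",np.degrees(np.arctan2(M[1,1],M[0,1])))
E
```

```text
htop [ 0.4516 -0.2617  0.1546] [0.0004 0.0004]
shoulder [ 0.4799 -0.2518  0.1012] [0.0012 0.0012]
ball [ 0.4406 -0.1701  0.1249] [0.0003 0.0003]
axis [-0.46255364 -0.16218902  0.87163   ] 0.06126894983325865
[ 0.5325 -0.09    0.012 ] 0.1489 17.7
[ 0.5879 -0.2697  0.012 ] 0.188 -72.9
[ 0.4468 -0.3136  0.012 ] 0.1477 -162.7
[ 0.3906 -0.1353  0.012 ] 0.187 107.5
[[ 0.91   0.414 -0.   ]
 [ 0.414 -0.91   0.001]
 [ 0.    -0.001 -1.   ]] tool y ang -65.54447289007192
```

Everything is consistent: the block yaw is about 17.4°, the handle length about 61 mm and the lean about 28°. I'll move above the handle (dx +212, dy +287, yaw −7).

```bash
python3 -m inch '[24,32,20,-2,90, 48,64,20,-4,80, 71,96,20,-7,70, 95,128,20,-7,70, 118,160,20,-7,70, 142,192,20,-7,70, 165,224,20,-7,70, 189,256,20,-7,70, 212,287,20,-7,70, 212,287,20,-7,70]' 30
python3 -m inch '[0,0,0,0,70,0,0,0,0,70]'
python3 - <<'E'
from h import *
from plant import robot, read_camera
s=robot.read_state(); c=read_camera("wrist"); cv2.imwrite("pics/w1.png",c["image"])
E=wristE(c,s); print(s["tool_pos"],s["opening"],c["K"])
for p in [(.4516,-.2617,.1546),(.4799,-.2518,.1012),(.4606,-.2589,.137)]:
    q=E@[*p,1]; q=c["K"]@q[:3]; print(q[:2]/q[2])
E
```

```text
t: 1.08
tool_pos: [0.4636, -0.2537, 0.2387]
orientation: [-3.102, -0.485, -0.003]
force: [0.2, -0.5, -0.3]
opening: 0.0652
gripper_force: 0.0
t: 1.25
tool_pos: [0.4602, -0.2593, 0.2385]
orientation: [3.105, 0.478, -0.001]
force: [-0.1, 0.5, 0.2]
opening: 0.065
gripper_force: 0.0
[ 0.46019133 -0.25931878  0.23852422] 0.06495133422216631 [[335.40226384   0.         321.05154807]
 [  0.         335.40226384 239.67774339]
 [  0.           0.           1.        ]]
[319.99060085 257.50875563]
[319.09665742 208.12846682]
[320.08248783 240.02296404]
```

View pics/w1.png

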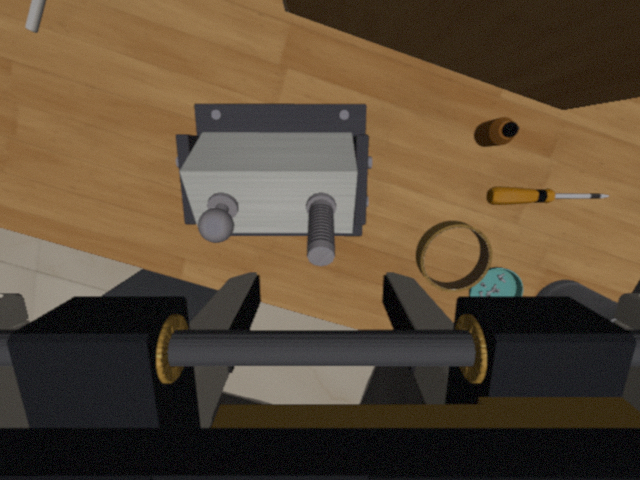

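The wrist view confirms it: the handle top is at (320,255) and the shoulder at (320,206), within 2 px of prediction, and the block is square to the gripper. I'll descend 120 mm and close gently first.

```bash
python3 -m inch '[0,0,-40,0,70,0,0,-80,0,65,0,0,-105,0,60,0,0,-120,0,55,0,0,-120,0,45,0,0,-120,0,45]' 5
python3 -m inch '[0,0,0,0,35,0,0,0,0,30,0,0,0,0,27,0,0,0,0,25,0,0,0,0,23,0,0,0,0,20,0,0,0,0,20]' 5
```

```text
t: 1.8
tool_pos: [0.4591, -0.26, 0.118]
orientation: [-3.104, -0.473, 0.003]
force: [-0.1, 0.5, 0.6]
opening: 0.0438
gripper_force: 0.0
t: 2.38
tool_pos: [0.4607, -0.2592, 0.1194]
orientation: [3.105, 0.477, 0.001]
force: [-1.2, 2.4, 6.1]
opening: 0.022
gripper_force: 5.0
```

```bash
python3 -m inch '[0,0,0,0,20,0,0,0,0,20,0,0,0,0,20]' 5; python3 - <<'E'
from plant import robot
s=robot.read_state();print(s["force"],s["wrist_torque"],s["tool_pos"])
E
```

```text
t: 2.63
tool_pos: [0.4607, -0.2592, 0.1193]
orientation: [3.105, 0.477, 0.001]
force: [-1.1, 1.9, 6.1]
opening: 0.0219
gripper_force: 5.0
[-1.10654864  1.86925658  6.08065416] [0.33520824 0.30779957 0.05360952] [ 0.46069276 -0.25918101  0.11931755]
```

Gripped on 22 mm with small forces. Next I raise the grip and pull 15 mm along the axis (−0.448, −0.140, 0.883), checking the forces.

```bash
python3 -m inch '[0,0,0,0,20,0,0,0,0,20,0,0,0,0,20,-0.9,-0.3,1.8,0,20,-1.8,-0.6,3.5,0,20]' 40
python3 -m inch '[-0.9,-0.3,1.8,0,20,-1.8,-0.6,3.5,0,20,-2.7,-0.8,5.3,0,20,-3.6,-1.1,7.1,0,20,-4.5,-1.4,8.8,0,20,-4.9,-1.5,9.7,0,20,-4.9,-1.5,9.7,0,20,-4.9,-1.5,9.7,0,20]'
```

```text
t: 3.05
tool_pos: [0.4589, -0.2595, 0.122]
orientation: [-3.105, -0.477, -0.001]
force: [3.7, 1.0, -2.0]
opening: 0.0216
gripper_force: 40.0
t: 3.72
tool_pos: [0.4536, -0.2613, 0.1321]
orientation: [3.105, 0.477, -0.0]
force: [1.4, 1.7, 2.4]
opening: 0.0219
gripper_force: 40.0
```

```bash
python3 -m inch '[-1.8,-0.6,3.5,0,20,-3.6,-1.1,7.1,0,20,-5.4,-1.7,10.6,0,20,-7.2,-2.2,14.1,0,20,-8.1,-2.5,15.9,0,20,-9,-2.8,17.7,0,20,-9,-2.8,17.7,0,20,-9,-2.8,17.7,0,20]'
python3 - <<'E'
from h import *
from plant import robot, read_camera
c=read_camera("scene")["image"][135:235,320:410]; w=read_camera("wrist")["image"][140:300,230:390]
cv2.imwrite("pics/m1.png",np.hstack([cv2.resize(c,(400,450),interpolation=2),cv2.resize(w,(400,450),interpolation=2)]))
E
```

```text
t: 4.38
tool_pos: [0.4446, -0.2642, 0.1499]
orientation: [3.105, 0.476, -0.0]
force: [1.4, 0.9, 0.6]
opening: 0.0215
gripper_force: 40.0
```

View pics/m1.png

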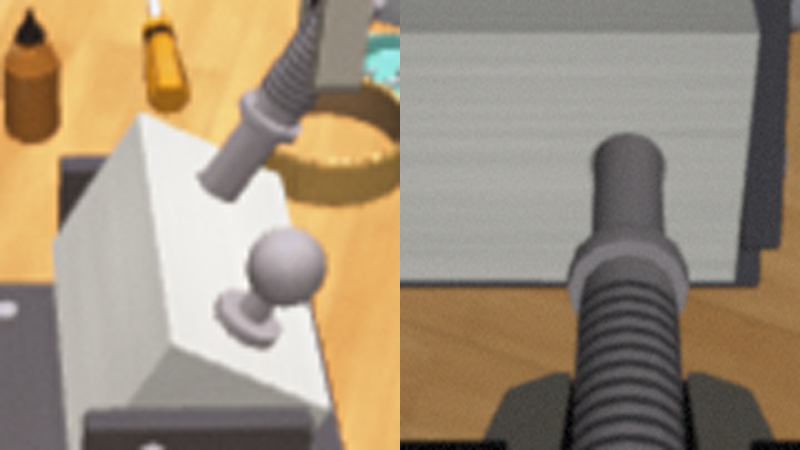

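The gauge is following, with the bare shank showing between the shoulder and the face (wrist crop, about (628,140) to (628,240)). The block and the ball gauge haven't moved. I've drawn about 35 mm and will take 11.5 mm more, then look for the groove.

```bash
python3 -m inch '[-1.3,-0.4,2.6,0,20,-2.7,-0.8,5.3,0,20,-4,-1.3,7.9,0,20,-5.2,-1.6,10.2,0,20,-5.2,-1.6,10.2,0,20,-5.2,-1.6,10.2,0,20]'
python3 - <<'E'
from h import *
from plant import robot, read_camera
s=robot.read_state();w=read_camera("wrist"); np.savez("w.npz",E=wristE(w,s),K=w["K"])
sc=read_camera("scene")["image"]; cv2.imwrite("pics/w2full.png",w["image"]); cv2.imwrite("pics/s2full.png",sc)
cv2.imwrite("pics/m2.png",np.hstack([cv2.resize(sc[135:235,340:400],(360,600),interpolation=2),cv2.resize(w["image"][160:310,280:370],(360,600),interpolation=2)]))
p=s["tool_pos"]-[.4607,-.2592,.1193]; a=np.array([-.448,-.1404,.8829]); print(p@a, p-a*(p@a))
E
```

```text
t: 4.98
tool_pos: [0.4394, -0.2659, 0.1601]
orientation: [3.105, 0.476, -0.0]
force: [0.7, 1.4, 0.3]
opening: 0.0218
gripper_force: 40.0
0.046517515206824234 [-0.00049209 -0.00014451 -0.00026891]
```

View pics/m2.png

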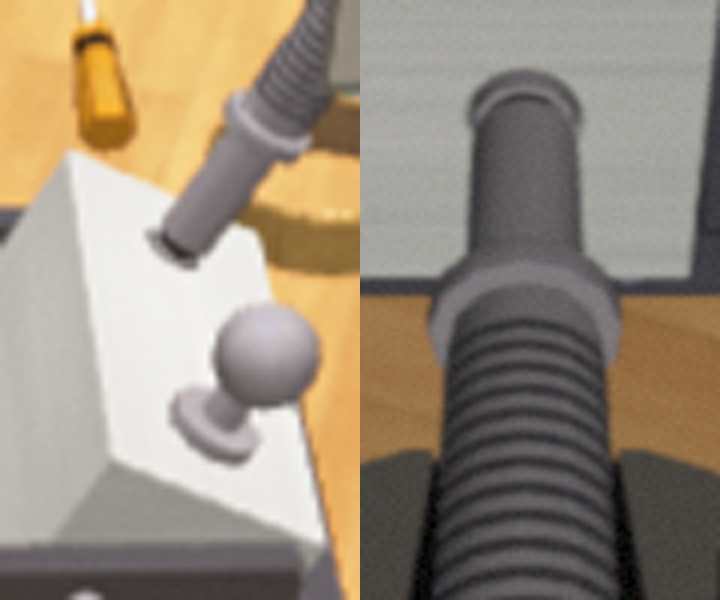

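The groove's dark band is showing at the foot of the shank, at about (180,245) in the scene crop, with little or nothing of the shank below it. I'll draw 2 mm more and check with numbers.

```bash
python3 -m inch '[-0.5,-0.1,0.9,0,20,-0.9,-0.3,1.8,0,20,-0.9,-0.3,1.8,0,20,-0.9,-0.3,1.8,0,20]'
python3 - <<'E'
from h import *
from plant import robot, read_camera
s=robot.read_state();w=read_camera("wrist"); sc=read_camera("scene"); t=read_camera("top")
a=np.array([-.448,-.1404,.8829]); p=s["tool_pos"]-[.4607,-.2592,.1193]; print("drawn",p@a)
# pixel length along axis: project axis pts in scene and print groove prediction
p0=np.array([.4516,-.2617,.1546])-a*.068   # seated origin from handle top
for n,c,E in (("scene",sc,sc["extrinsics"]),("wrist",w,wristE(w,s)),("top",t,t["extrinsics"])):
    pr=lambda x:(lambda q:(q[:2]/q[2]).round(1))(c["K"]@(E@[*x,1])[:3])
    print(n,"mouth",pr(p0),"shoulder",pr(p0+a*(p@a)),"groove",pr(p0+a*(p@a-.041)),pr(p0+a*(p@a-.045)))
    # intensity along axis line
    L=[c["image"].mean(2)[int(round(v)),int(round(u))] for d in np.arange(-.006,.05,.002) for u,v in [pr(p0+a*d)]]
    print(np.round(L).astype(int))
cs=sc["image"][150:200,350:400]; cw=w["image"][165:225,291:351]
cv2.imwrite("pics/m3.png",np.hstack([cv2.resize(cs,(400,400),interpolation=2),cv2.resize(cw,(400,400),interpolation=2)]))
E
```

```text
t: 5.42
tool_pos: [0.4385, -0.266, 0.1615]
orientation: [-3.105, -0.477, 0.0]
force: [2.6, 1.2, -0.4]
opening: 0.0215
gripper_force: 40.0
drawn 0.048133182885849675
scene mouth [368.3 177.3] shoulder [382.7 157.3] groove [370.4 174.4] [369.2 176. ]
[240 235 155 136  86  55  82 116 119 117 117 117 116 120 119 119 118 115
 118 121 122 120 118 122 119 120 117 133]
wrist mouth [320.1 189.5] shoulder [319.9 236.5] groove [320.1 195.6] [320.1 192.1]
[ 83  96  96  96  93  95  96  97  99  96  99  96  96  96  99  97  95  99
  98  92  97 101 116 125 113  95  98 100]
top mouth [399.3 288.2] shoulder [409.  300.1] groove [400.7 289.9] [399.9 288.9]
[ 91  91 157 157 187 187 192 192 190 191 191 191 191 191 190 190 190 190
 191 192 192 193 158 158  55  54  56  64]
```

View pics/m3.png

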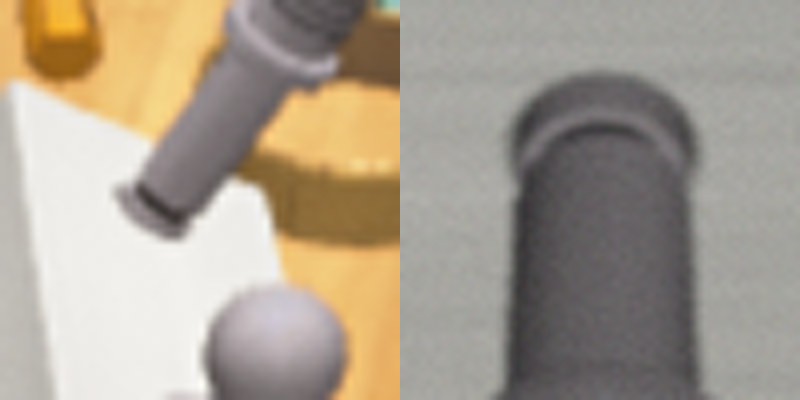

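The dark groove is now wholly clear, with a grey sliver of shank below it at (150,225) in the left crop. The measured draw is 48.1 mm and the groove's bottom edge sits about 3 mm above the face. I'll hold, check that the block hasn't shifted, and hand in.

```bash
python3 -m inch '[0,0,0,0,20,0,0,0,0,20,0,0,0,0,20,0,0,0,0,20,0,0,0,0,20,0,0,0,0,20]'
python3 - <<'E'
from h import *
from plant import read_camera, job
a=cv2.imread("pics/scene0.png"); b=read_camera("scene")["image"]
g=lambda i:np.float32(cv2.cvtColor(i,6)[185:275,310:410])
sh=cv2.phaseCorrelate(g(a),g(b),cv2.createHanningWindow((100,90),cv2.CV_32F)); print(sh)
if np.hypot(*sh[0])<.5: print(job.close_job())
E
```

```text
t: 6.07
tool_pos: [0.4386, -0.2659, 0.1615]
orientation: [-3.105, -0.477, 0.0]
force: [1.4, 2.2, -1.4]
opening: 0.0213
gripper_force: 40.0
((-0.030051711256824376, -0.042373586481247116), 0.9666833248138428)
the job is handed in; nothing more can be done
None
```

I drew the straight-handled gauge out about 48 mm and handed in with the arm holding it still: its whole groove is about 3 mm clear of the face, its lower end is still in the bore, and the block and ball gauge have not moved.

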